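# Gauge the bore of a slanted cylinder barrel

## Task

Measure the bore of the slanted, finned cylinder barrel with the telescoping gauge: take the gauge from its blue fork stand, seat it in the bore with its flange flat on the barrel's mouth, press the green end of its rocker so that the plungers spring out to the wall, then press the red end just until it snaps over and locks them, without leaning on it further. Draw the locked gauge out of the bore with its reading kept and hang it upright in the fork stand again by its flange, locked, without dropping it and without disturbing the other things on the bench.

Things in the scene. Friction and masses are not known exactly. Their poses are not given: they have to be found in the camera images.
- gauge: Telescoping bore gauge, about 0.45 kg, loose; at the start it hangs in the fork stand, plungers drawn in and locked. Origin: centre of the underside of its round steel flange (82 mm across, 6 mm thick); z along its axis, up through the handle. Below the flange: brass pilot 46.4 mm across, 18 mm long, its lower 11 mm tapering to 34 mm; an 18 mm shank; a cross tube along y. Lowest point z -68.5 mm.
- rocker: Aluminium rocker on top of the gauge, along its x, 64 x 20 mm, pivot (origin) at the gauge's z 62 mm. Two stable positions 0.47 rad apart: red end (gauge's +x) down = plungers locked (start); green end (-x) down = plungers free. Pressed at its pad a raised end sinks 11 mm in all: resistance peaks at 5 to 12 N in the first 2 mm, vanishes half way, then it snaps over. Over 35 N is too much.
- gauge_grip (a point): Centre of the gauge's black grip block, on its axis 34 mm above the flange's underside; the block measures 34 mm (x) by 26 mm (y), from 6 to 54 mm above that underside: grip it across y. The rocker above reaches 80 mm. Axes as the gauge's.
- pad_lock (a point): Centre of the top face of the red pad (20 by 20 mm) on the rocker, about 22 mm from the gauge's axis: press here, along the gauge's axis, to lock. Its height along the gauge's z is 64.5 mm when locked, 76 mm when released. Axes as the rocker's body.
- pad_release (a point): Centre of the top face of the green pad (20 by 20 mm) at the rocker's other end, about 22 mm from the axis: press here, along the gauge's axis, to release. Its height along the gauge's z is 77 mm when locked, 66 mm when released.
- tip_a (a point): Outermost point of the plunger on the gauge's +y side, 60 mm below the flange. Tip to tip 38 mm when drawn in, 55 mm when free in the air, about 48 mm when on the wall of the bore. Each is sprung outward with about 1 N while the rocker stands to the green side, and comes out within 0.5 s.
- tip_b (a point): Outermost point of the plunger on the gauge's -y side. Once locked each plunger is held by a drag of about 0.7 N, so shoving the gauge sideways in the bore can push it in a little.
- bore_mouth (a point): Centre of the bore's mouth, in the plane of the barrel's flat top (94 mm across), about 140 mm above the bench. z points out along the bore's axis, 30 degrees from vertical, leaning towards the robot's side; x points away from the robot, up the slanted face; y is level. Bore 48 mm across, 80 mm deep. The finned barrel is fixed on a red fixture.
- stand_seat (a point): Seat of the blue fork stand, midway between its two level prongs, at the height of their tops (95 mm above the bench): the middle of the gauge's flange underside belongs here. The prongs run along x (-48 to 50 mm), each 14 mm wide, with a gap of 58 mm between them along y, open at -x; at x 50 to 68 mm a post as high as the prongs. z is up.
- piston: Loose aluminium piston, 47 mm across, 42 mm high; origin under its centre. Leave alone.
- socket: Loose steel socket, 24 mm across, 36 mm high; origin under its centre. Leave alone.
- spark_plug: Loose white spark plug standing up, 22 mm across, 62 mm high; origin under its centre. Leave alone.
- oil_tin: Loose tin with a yellow label, 70 mm across, 110 mm high; origin under its centre. Leave alone.
- spray_can: Loose spray can painted green, with a red cap, 54 mm across, 160 mm high; origin under its centre. Leave alone.
- wrench: Loose flat steel wrench lying on the bench along its own x axis; leave alone.
- parts_tray: Loose steel tray, 120 by 160 by 30 mm; origin under its centre. Leave alone.
- grease_tub: Loose open blue tub, 70 mm across, 60 mm high; origin under its centre. Leave alone.
Things that resemble listed ones, but are neither listed nor needed, are in the scene too. Leave any pink or turquoise look-alike of the gauge alone.

How it is judged:
By the outcome, as a careful person would: the job done as asked, in the order asked, and still so for the second after the job is handed in, with the robot touching nothing.
It also fails if it takes over 72 s, if anything falls off the work surface, if the arm or the gripper's body presses on something with over 40 N, if the wrist force passes 120 N, or if a joint passes its speed limit or range.

## Robot

A 7-joint arm with a two-finger parallel gripper is mounted at the origin on the work surface. World frame = base frame: x ahead of the robot, y to its left, z up, the work surface at z = 0. Lengths are in m, angles in rad, forces in N, time in s.
With the tool pointing down it reaches from about 0.4 to 0.875 m from the base axis. Payload 19.3 kg.
Tool frame: the origin (TCP) lies at the very end of the fingers, on their centre line; the grasp point (between the pads) lies 19 mm behind it; z points along the fingers, y is the line along which they close (so a half turn about z gives the same grasp; the last joint's range is limited). The gripper opens to 85 mm and grips with 20 to 120 N. Pads are 22 mm wide; open, the fingers measure 114 mm over their backs; the gripper's body (76 mm by 85 mm) begins 54 mm behind the grasp point. The pads swing forward as they close: fully open they stand 13 mm farther back than shut.
Start: joints at [1.039, 0.521, -0.036, 1.599, 0.021, 1.021, -0.113], TCP at [0.278, -0.56, 0.231] pointing down, gripper open.
Joint ranges: [-2.91, 2.91], [-0.3, 2.13], [-1.5, 1.42], [0.17, 2.43], [-1.26, 4.41], [0.16, 1.93], [-2.52, 2.52]. Speed limits (rad/s): [1.89, 1.89, 2.39, 2.39, 3.01, 3.01, 3.01].

## Interface

Orientations are given as [roll, pitch, yaw] about the fixed x, y, z axes, in that order (R = Rz(yaw) Ry(pitch) Rx(roll)).
In Python, from workcell import monitor, optics, job_done gives the robot as it stands.
- The arm moves only by the shell command python3 -m handwheel 'ROWS' [FORCE]. ROWS is JSON, a list of rows, each an object of numbers: "dx", "dy", "dz": the shift along the tool's x, y, z in cm; "wx", "wy", "wz": the turn, a rotation vector about the tool's x, y, z in rad; "claw": the opening in per cent of the stroke, from 0 (shut) to 100 (fully open). A call has 1 to 8 rows; each row shifts and turns the commanded pose from where the row before left it, along the tool's axes as they then stand; what a row does not reach is not made up. A row lasts 1/8 s, in which the tool goes at most 62.5 mm and 10.7 degrees, less where a joint would pass 70% of its speed; a pose out of reach is approached as far as the arm can. A call with a gripper value outside its range is refused whole. The fingers move at their own pace and stop on an object; FORCE is the grip in N (left out, the last holds). Time passes only in rows, so rows that do not move let the fingers close. It gives the time, the measured TCP pose, the force, the opening and the grip force at its end, in the units of the state.
- monitor.observe(): the state, without advancing time (a new reading comes with each control period).
- optics.grab_frame(name): name is "side" or "top"; returns a dict with "frame" (384x512x3 uint8, blue, green, red), "fovy" (degrees; the focal length in pixels is half the picture's height over the tangent of half this angle, whatever the lens; pixels are square), "cx", "cy" (the principal point, pixels), "R" (3x3) and "t" (3): a world point X has camera coordinates R X + t. Camera axes: x right, y down, z forward; pixel columns grow to the right and rows downward; lengths in m; the calibration is good to about 2 mm. A picture is of the moment at which its call begins. There is no depth.
- job_done(): hands the job in; it is judged then, once.
Trained networks look in the newest picture that a camera, given by its name, has taken for a name from the list of things; names that differ only in an ending like _2 or _b are one class to them, and where a whole thing is asked for, a point or a joint stands for the part that bears it (a point fixed in the world has none). Each returns a list of dicts, best first, with "p" (0 to 1); they miss things now and then, are a little off and sometimes report something else, mostly with a low value. They report only what shows in the picture. A call takes as long as a camera call. They do not tell look-alikes from the thing itself.
- optics.masks_of(name, camera): "region" (384x512 bool, what is visible of it) and "rect" ([left, top, width, height] in pixels, round what is visible of it).
The state is a dict: "clock": time; "qpos": joint angles; "qd": joint speeds; "joint_efforts": joint torques, N m; "position": TCP position; "tool_rot": TCP orientation; "force": force on the tool from outside, world axes, zero at the start; "moment": the same for the moment, N m; "grip_width": finger opening in m; "finger_force": force on a finger pad.
Only numpy, scipy, OpenCV 4.12 (cv2) and the standard library are available. Lean on these libraries where they do the work, as an engineer would, in place of code of your own. Each camera call takes 0.05 s, during which the arm holds its last target. There are 200 camera calls.

## Working session

There is one attempt and no reset: what is moved stays moved. The work goes in short steps, Python scripts to look and compute and a shell command to move; the robot and the scene stay as the last step left them, time stands still between calls to the robot, and variables do not carry over. Pictures are saved under pics/ and viewed, at most 10 in all, crops included, and the job is handed in when it is done.

```bash
mkdir -p pics; ls
python3 - <<'E'
from workcell import monitor, optics
import cv2,numpy as np
s=monitor.observe(); print(s)
for c in("side","top"):
    d=optics.grab_frame(c); cv2.imwrite(f"pics/{c}0.png",d["frame"]); print(c,d["fovy"],d["cx"],d["cy"],d["R"],d["t"])
    for n in("gauge","rocker","gauge_grip","pad_lock","pad_release","bore_mouth","stand_seat","spray_can","oil_tin"):
        try:
            for m in optics.masks_of(n,c)[:4]:
                ys,xs=np.nonzero(m["region"]); print(n,round(m["p"],2),m["rect"],xs.mean().round(1),ys.mean().round(1))
        except Exception as e: print(n,e)
E
```

```text
pics
{'clock': 0.0, 'qpos': array([ 1.03877803,  0.52203242, -0.03634762,  1.59997516,  0.02120048,
        1.02109449, -0.11274292]), 'qd': array([-1.85327995e-03, -8.74960816e-04,  5.01051019e-05,  7.27351888e-04,
        1.24102873e-03, -1.18671589e-03,  8.70079497e-04]), 'joint_efforts': array([ 3.88386725e-04, -9.27108836e+01,  1.98023781e+00, -3.69931269e+01,
        1.78847043e-02,  8.12575308e-03, -5.21551647e-05]), 'position': array([ 0.27831997, -0.55924878,  0.23072579]), 'tool_rot': array([-3.14047034e+00,  6.96299820e-05,  4.61882629e-01]), 'force': array([ 0.25264873, -0.49621219, -0.08003046]), 'moment': array([ 0.03055202,  0.00093623, -0.0501435 ]), 'finger_force': 0.0, 'grip_width': 0.08568526534877781}
side 44.07799834060593 258.12352006521155 193.73602003940016 [[-0.82022471 -0.57194174  0.0106804 ]
 [-0.37735884  0.52695165 -0.76152627]
 [ 0.42992061 -0.62865301 -0.64804604]] [0.46809922 0.29428275 1.15393467]
gauge 0.91 [351.7, 139.9, 28.6, 42.1] 367.6 156.3
gauge 0.7 [279.1, 113.3, 24.7, 41.7] 288.8 134.0
gauge 0.67 [300.9, 138.7, 24.3, 42.7] 312.1 158.3
gauge 
[... 1836 characters left out ...]
pad_lock 0.72 [392.0, 229.1, 15.9, 20.6] 399.1 238.2
pad_lock 0.72 [380.0, 127.6, 8.4, 25.1] 380.3 140.5
pad_lock 0.6 [278.6, 217.1, 11.8, 22.4] 286.5 228.1
pad_lock 0.46 [340.1, 181.2, 16.0, 25.0] 346.9 194.6
pad_release 0.63 [279.8, 215.7, 17.2, 28.7] 286.9 228.5
pad_release 0.6 [388.6, 225.2, 25.2, 23.5] 400.0 238.9
pad_release 0.6 [378.7, 130.2, 7.4, 23.7] 380.4 139.9
pad_release 0.52 [341.6, 186.2, 15.1, 23.4] 347.5 196.2
bore_mouth 0.79 [165.6, 166.6, 37.5, 50.5] 184.2 191.9
stand_seat 0.82 [313.1, 171.8, 45.1, 46.1] 329.7 192.4
spray_can 0.84 [196.2, 107.0, 25.5, 30.3] 207.3 119.7
spray_can 0.66 [321.5, 230.9, 22.6, 55.7] 332.1 256.8
oil_tin 0.48 [312.4, 169.8, 46.1, 47.0] 329.6 192.0
```

Run:
```python
import cv2
a=cv2.imread("pics/side0.png"); b=cv2.imread("pics/top0.png")
cv2.imwrite("pics/side1.png",cv2.resize(a,(800,600),interpolation=cv2.INTER_CUBIC))
cv2.imwrite("pics/top1.png",cv2.resize(b[70:310,130:450],(800,600),interpolation=cv2.INTER_CUBIC))
```

```text
(no output)
```

View pics/side1.png

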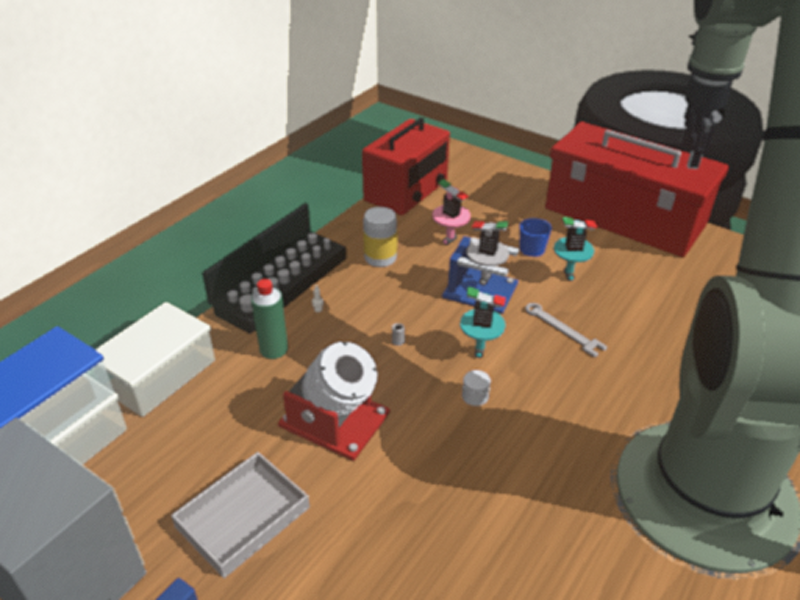

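View pics/top1.png

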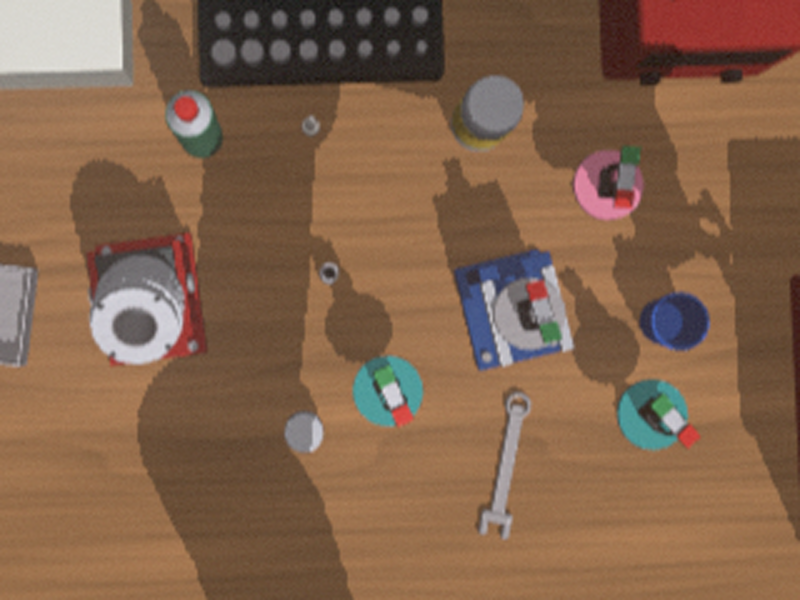

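Candidates, full-frame pixels in the top picture: pink look-alike (373,143), turquoise ones (285,227) and (391,236), and the steel-flanged gauge on the blue stand's white prongs (342,195). In the side picture that last one is at (313,158). I choose it because it's the only one hanging in the blue stand with a steel flange. The barrel mouth is at top (184,200), side (222,238). Next I'll check this in a close crop.

Run:
```python
import cv2,numpy as np
from workcell import monitor
print(monitor.observe()["clock"])
a=cv2.imread("pics/side0.png"); b=cv2.imread("pics/top0.png")
f=lambda im,x,y,w=66,h=50:cv2.resize(im[y:y+h,x:x+w],(396,300),interpolation=cv2.INTER_CUBIC)
m=np.vstack([np.hstack([f(b,308,167),f(a,278,137)]),np.hstack([f(b,155,165),f(a,180,215)])])
cv2.imwrite("pics/m1.png",m)
```

```text
1.0
```

View pics/m1.png

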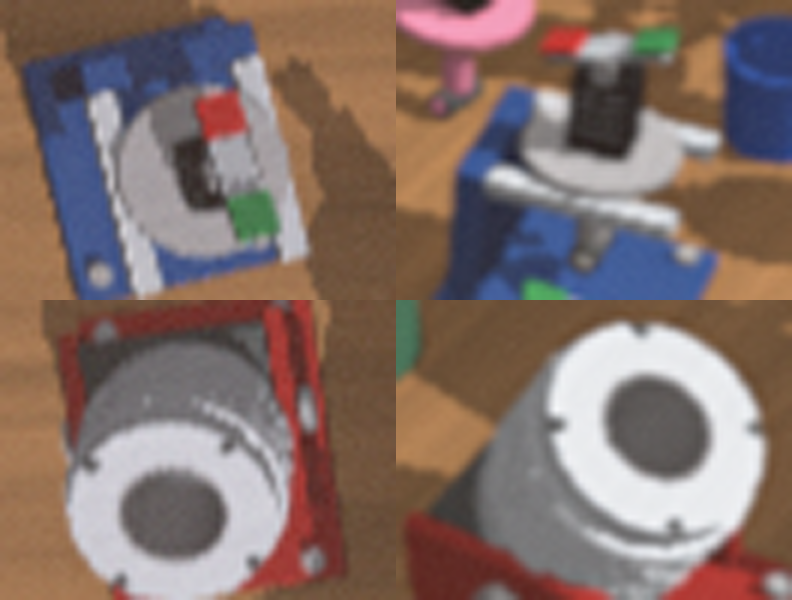

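The crop confirms it. The steel flange rests on white prongs, with the red pad at about top (345,186) and the green at (350,203). The bore mouth is a clean dark ellipse in both views. Next I'll locate them.

```bash
cat > h.py <<'E'
import numpy as np,cv2
from workcell import monitor,optics
from scipy.spatial.transform import Rotation as Ro
from scipy.optimize import least_squares
def cam(d):
    f=d["frame"].shape[0]/2/np.tan(np.radians(d["fovy"])/2)
    return dict(f=f,c=np.array([d["cx"],d["cy"]]),R=np.array(d["R"]),t=np.array(d["t"]),im=d["frame"])
def proj(c,X):
    p=np.atleast_2d(X)@c["R"].T+c["t"]; return c["f"]*p[:,:2]/p[:,2:]+c["c"]
def atz(c,uv,z):
    d=c["R"].T@np.r_[(np.array(uv)-c["c"])/c["f"],1]; o=-c["R"].T@c["t"]; return o+d*(z-o[2])/d[2]
def blob(im,x,y,w,h,kind,k=8):
    g=cv2.resize(im[y:y+h,x:x+w],None,fx=k,fy=k,interpolation=cv2.INTER_CUBIC).astype(int)
    B,G,R=g[...,0],g[...,1],g[...,2]
    m={"red":(R>G*1.7)&(R>B*1.7)&(R>90),"green":(G>R*1.5)&(G>B*1.3)&(G>60),"dark":g.sum(2)<450,"white":g.sum(2)>450}[kind]
    n,l,s,c=cv2.connectedComponentsWithStats(m.astype(np.uint8))
    return l,s,c,lambda p:(np.array(p)+.5)/k-.5+[x,y]
def ell(R,o,r,n=72):
    a=np.linspace(0,2*np.pi,n,endpoint=False); return o+r*(np.outer(np.cos(a),R[:,0])+np.outer(np.sin(a),R[:,1]))
E
python3 - <<'E'
from h import *
C={n:cam(optics.grab_frame(n)) for n in("top","side")}
P={"top":{"red":(338,180,16,14),"green":(343,195,16,16)},"side":{"red":(299,139,14,9),"green":(314,139,14,10)}}
obs=[]
for n,c in C.items():
    for k,z in(("red",.1595),("green",.172)):
        l,s,ce,f=blob(c["im"],*P[n][k],k); i=1+s[1:,4].argmax(); uv=f(ce[i]); obs.append((n,k,uv,z))
        print(n,k,uv.round(2),s[i,4]/64,atz(c,uv,z).round(4))
H={"top":(170,184,28,34),"side":(209,272-0-0,1,1)}
H={"top":(168,186,32,26),"side":(208,272-0,1,1)}
H["side"]=(211,274-50,0,0)
H["side"]=(180+(580-396)//6,215+(345-300)//6,24,30)
E_={}
for n,c in C.items():
    l,s,ce,f=blob(c["im"],*H[n],"dark")
    i=1+s[1:,4].argmax(); cs,_=cv2.findContours((l==i).astype(np.uint8),0,1)
    q=max(cs,key=len)[:,0]; e=cv2.fitEllipse(q); E_[n]=f(e[0]); print(n,E_[n].round(2),np.array(e[1])/8,e[2],atz(c,E_[n],.14).round(4))
    E_[n+"c"]=f(q)
def res(v):
    R=Ro.from_euler("zy",[v[3],-np.pi/6]).as_matrix(); o=v[:3]; r=[]
    # z leans to robot: z=(-sin30,0,cos30) in yawed frame
    for n,c in C.items():
        p=proj(c,ell(R,o,v[4],180)); 
        for q in E_[n+"c"][::4]: r.append(np.sqrt(((p-q)**2).sum(1).min()))
    return np.r_[r,(v[2]-.14)/.001]
for y0 in(-.5,0,.5):
    s=least_squares(res,[*atz(C["top"],E_["top"],.14),y0,.024]); print(s.x.round(4),s.cost,np.abs(s.fun).mean())
print(monitor.observe()["clock"])
E
```

```text
top red [344.21 185.77] 49.59375 [ 0.5536 -0.2205  0.1595]
top green [349.69 202.42] 38.921875 [ 0.5086 -0.2303  0.172 ]
side red [305.33 143.15] 35.15625 [ 0.5534 -0.2205  0.1595]
side green [320.8 143.5] 19.609375 [ 0.5066 -0.2294  0.172 ]
top [183.43 200.36] [14.94568539 17.85495186] 97.68419647216797 [0.5271 0.216  0.14  ]
side [223.09 235.77] [15.2988863  18.81378555] 132.02407836914062 [0.5265 0.215  0.14  ]
[ 0.5265  0.2154  0.1406 -0.5145  0.0231] 11.308796473012412 0.3019921980180085
[ 0.5265  0.2154  0.1406 -0.0257  0.0231] 11.308793430012237 0.30198919875717495
[0.5265 0.2154 0.1406 0.4953 0.0231] 11.321130658526988 0.30297401850216293
1.1
```

Run:
```python
from h import *
C={n:cam(optics.grab_frame(n)) for n in("top","side")}
H={"top":(168,186,32,26),"side":(210,222,24,30)}
W={"top":(160,180,48,44),"side":(198,212,50,50)}
K={}
for n,c in C.items():
    l,s,ce,f=blob(c["im"],*H[n],"dark"); i=1+s[1:,4].argmax(); cs,_=cv2.findContours((l==i).astype(np.uint8),0,1); K[n,.024]=f(max(cs,key=len)[:,0])
    l,s,ce,f=blob(c["im"],*W[n],"white"); i=1+s[1:,4].argmax(); cs,_=cv2.findContours((l==i).astype(np.uint8),0,1); K[n,.047]=f(cv2.convexHull(max(cs,key=len))[:,0])
    if n=="side":
        q=K[n,.047]; K[n,.047]=q[(q[:,1]<236)]
    else: q=K[n,.047]; K[n,.047]=q[q[:,0]<190]
def res(v,use,tilt=np.pi/6):
    R=Ro.from_euler("ZY",[v[3],-tilt]).as_matrix(); r=[]
    for (n,rad),q in K.items():
        if rad not in use: continue
        p=proj(C[n],ell(R,v[:3],rad+(v[4] if rad<.03 else v[5]),360))
        r+=[np.sqrt(((p-a)**2).sum(1).min()) for a in q[::max(1,len(q)//40)]]
    return np.r_[r,(v[2]-.14)/.001,v[4:]/.001]
for use in((.024,),(.047,),(.024,.047)):
    s=least_squares(res,[.5265,.2155,.14,.08,0,0],args=(use,)); print(use,s.x.round(4),np.abs(s.fun).mean())
```

```text
(0.024,) [ 5.266e-01  2.154e-01  1.404e-01  1.962e-01 -5.000e-04  0.000e+00] 0.1753245719131321
(0.047,) [0.5281 0.2131 0.1392 0.2413 0.     0.0023] 0.4494655393747034
(0.024, 0.047) [ 0.5271  0.2148  0.1398  0.151  -0.0006  0.0018] 0.30558092496706557
```

Run:
```python
from h import *
C={n:cam(cv2_) for n,cv2_ in ((n,optics.grab_frame(n)) for n in("top","side"))}
N={"top":[(90,463),(230,443),(253,563),(120,580)],"side":[(637,330),(557,425),(755,428),(675,525)]}
O={}
for n,c in C.items():
    g=c["im"].sum(2).astype(float)
    o=[]
    for X,Y in N[n]:
        u=(155+X/6 if n=="top" else 180+(X-396)/6); v=(165 if n=="top" else 215)+(Y-300)/6
        x,y=int(round(u)),int(round(v)); p=g[y-2:y+3,x-2:x+3]; w=np.clip(np.percentile(p,70)-p,0,None)
        yy,xx=np.mgrid[y-2:y+3,x-2:x+3]; o.append([(w*xx).sum()/w.sum(),(w*yy).sum()/w.sum()])
    O[n]=np.array(o)
def res(v,off,full=False):
    R=Ro.from_euler("ZY",[v[0],-np.pi/6]).as_matrix(); a=off+np.arange(4)*np.pi/2
    X=v[2:5]+v[1]*(np.outer(np.cos(a),R[:,0])+np.outer(np.sin(a),R[:,1])); r=[]
    for n,c in C.items():
        P=proj(c,X)
        for q in O[n]: d=P-q; r.append(d[(d**2).sum(1).argmin()])
    return np.r_[np.ravel(r),(v[2:5]-[.5266,.2154,.14])/.002]
for off in(0,np.pi/4):
  for y0 in(-.1,.1,.3):
    s=least_squares(res,[y0,.038,.5266,.2154,.14],args=(off,)); print(off,s.x.round(4),s.cost)
print(monitor.observe()["clock"])
# base-plate lines
im=C["top"]["im"]; l,s,ce,f=blob(im,160,165,55,60,"red"); i=1+s[1:,4].argmax()
h=cv2.convexHull(np.argwhere(l==i)[:,::-1].astype(np.int32)); a=cv2.approxPolyDP(h,12,True)[:,0]; print([atz(C["top"],f(q),.01)[:2].round(4).tolist() for q in a])
```

```text
0 [-0.7355  0.0452  0.5262  0.2152  0.1404] 20.36458792797063
0 [0.1171 0.0327 0.5264 0.2152 0.14  ] 495.9966947502499
0 [0.8961 0.0484 0.5262 0.215  0.14  ] 33.782344005448174
0.7853981633974483 [0.1074 0.0468 0.5261 0.215  0.1403] 1.0082023063342151
0.7853981633974483 [0.1074 0.0468 0.5261 0.215  0.1403] 1.0082023063342194
0.7853981633974483 [0.1074 0.0468 0.5261 0.215  0.1403] 1.008202306334215
1.3
[[0.4945, 0.1529], [0.4876, 0.205], [0.6302, 0.2692], [0.6362, 0.1667]]
```

```bash
cat >> h.py <<'E'
def Rt(yaw,tilt=0): return Ro.from_euler("ZY",[yaw,-tilt])*Ro.from_euler("x",np.pi)
BO=np.array([.5263,.2152,.1402]); BR=Ro.from_euler("ZY",[.107,-np.pi/6]); BT=Rt(.107,np.pi/6)
GO=np.array([.5305,-.2252,.095]); GY=.205
def now():
    s=monitor.observe(); return s,np.array(s["position"]),Ro.from_euler("xyz",s["tool_rot"])
def plan(P,T,n=None,p=None,R=None):
    s,p0,R0=now(); p=p0 if p is None else p; R=R0 if R is None else R
    w=(R.inv()*T).as_rotvec(); n=n or int(np.ceil(max(np.linalg.norm(P-p)/.055,np.linalg.norm(w)/.17)))
    print("n",n,"w/row",(w/n).round(4),"clock",s["clock"])
    for i in range(n): print(((R*Ro.from_rotvec(w*i/n)).inv().apply(P-p)/n*100).round(2))
    return P,T
E
python3 - <<'E'
from h import *
a=plan(GO+[0,0,.13],Rt(GY))
plan(GO+[0,0,.015],Rt(GY),3,*a)
E
```

```text
n 8 w/row [0.     0.     0.0321] clock 1.3
[ 4.68 -2.34  0.08]
[ 4.61 -2.49  0.08]
[ 4.52 -2.63  0.08]
[ 4.44 -2.78  0.08]
[ 4.34 -2.92  0.08]
[ 4.25 -3.06  0.08]
[ 4.15 -3.19  0.08]
[ 4.04 -3.32  0.08]
n 3 w/row [0. 0. 0.] clock 1.3
[ 0.   -0.    3.83]
[ 0.   -0.    3.83]
[ 0.   -0.    3.83]
```

```bash
python3 -m handwheel '[{"dz":-5},{"dx":4.7,"dy":-2.3,"wz":0.032},{"dx":4.6,"dy":-2.5,"wz":0.032},{"dx":4.5,"dy":-2.6,"wz":0.032},{"dx":4.4,"dy":-2.8,"wz":0.032},{"dx":4.3,"dy":-2.9,"wz":0.032},{"dx":4.2,"dy":-3.1,"wz":0.032},{"dx":4.1,"dy":-3.2,"wz":0.032}]'
python3 - <<'E'
from h import *
a=plan(GO+[0,0,.10],Rt(GY))
E
```

```text
n 8 w/row [0.     0.     0.0321] clock 1.3
[ 4.68 -2.34  0.45]
[ 4.61 -2.49  0.45]
[ 4.52 -2.63  0.45]
[ 4.44 -2.78  0.45]
[ 4.34 -2.92  0.45]
[ 4.25 -3.06  0.45]
[ 4.15 -3.19  0.45]
[ 4.04 -3.32  0.45]schema error: expected keys dx, dy, dz, wx, wy, wz, claw
```

```bash
python3 -m handwheel '[{"dx":0,"dy":0,"dz":-5,"wx":0,"wy":0,"wz":0,"claw":100},{"dx":4.7,"dy":-2.3,"dz":0,"wx":0,"wy":0,"wz":0.032,"claw":100},{"dx":4.6,"dy":-2.5,"dz":0,"wx":0,"wy":0,"wz":0.032,"claw":100},{"dx":4.5,"dy":-2.6,"dz":0,"wx":0,"wy":0,"wz":0.032,"claw":100},{"dx":4.4,"dy":-2.8,"dz":0,"wx":0,"wy":0,"wz":0.032,"claw":100},{"dx":4.3,"dy":-2.9,"dz":0,"wx":0,"wy":0,"wz":0.032,"claw":100},{"dx":4.2,"dy":-3.1,"dz":0,"wx":0,"wy":0,"wz":0.032,"claw":100},{"dx":4.1,"dy":-3.2,"dz":0,"wx":0,"wy":0,"wz":0.032,"claw":100}]'
python3 - <<'E'
from h import *
a=plan(GO+[0,0,.10],Rt(GY))
E
```

```text
clock: 2.3
position: [0.498, -0.2661, 0.2815]
tool_rot: [3.141, -0.0, 0.237]
force: [0.7, -1.0, 0.1]
grip_width: 0.0852
finger_force: 0.0
n 2 w/row [ 0.0001 -0.0001  0.0158] clock 2.3
[ 2.06 -1.61  4.32]
[ 2.03 -1.64  4.32]
```

```bash
python3 -m handwheel '[{"dx":2.1,"dy":-1.6,"dz":4.3,"wx":0,"wy":0,"wz":0.016,"claw":100},{"dx":2.0,"dy":-1.65,"dz":4.3,"wx":0,"wy":0,"wz":0.016,"claw":100},{"dx":0,"dy":0,"dz":0,"wx":0,"wy":0,"wz":0,"claw":60}]'
python3 - <<'E'
from h import *
a=plan(GO+[0,0,.015],Rt(GY))
C={n:cam(optics.grab_frame(n)) for n in("top","side")}
f=lambda im,x,y,w=66,h=50:cv2.resize(im[y:y+h,x:x+w],(396,300),interpolation=cv2.INTER_CUBIC)
cv2.imwrite("pics/m2.png",np.hstack([f(C["top"]["im"],308,167),f(C["side"]["im"],278,120)]))
E
```

```text
clock: 2.68
position: [0.5293, -0.2241, 0.1925]
tool_rot: [-3.138, 0.004, 0.209]
force: [-0.4, 0.2, 1.6]
grip_width: 0.0693
finger_force: 0.0
n 2 w/row [-0.0016  0.0018  0.0019] clock 2.675
[0.06 0.08 4.12]
[0.05 0.07 4.13]
```

View pics/m2.png

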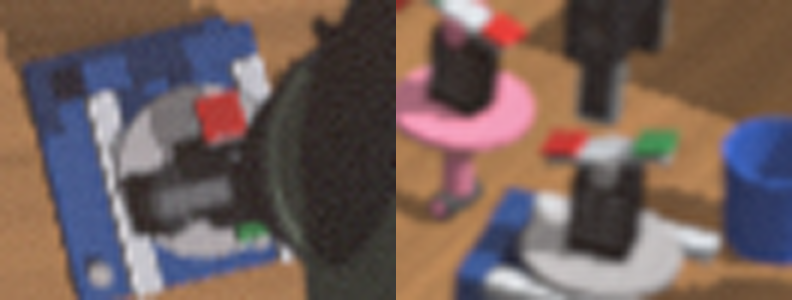

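The finger (side pic crop about (600,85)) stands centred over the rocker, and the gauge is undisturbed. I'll descend and grip.

```bash
python3 -m handwheel '[{"dx":0.06,"dy":0.08,"dz":3.5,"wx":0,"wy":0,"wz":0,"claw":60},{"dx":0.05,"dy":0.07,"dz":3.5,"wx":0,"wy":0,"wz":0,"claw":60},{"dx":0,"dy":0,"dz":1.2,"wx":0,"wy":0,"wz":0,"claw":60},{"dx":0,"dy":0,"dz":0,"wx":0,"wy":0,"wz":0,"claw":60}]'
python3 - <<'E'
from h import *
plan(GO+[0,0,.015],Rt(GY),1)
E
```

```text
clock: 3.28
position: [0.5311, -0.2284, 0.114]
tool_rot: [3.141, -0.0, 0.205]
force: [1.2, -0.5, 0.3]
grip_width: 0.0514
finger_force: 0.0
n 1 w/row [ 0.0003 -0.0002  0.0001] clock 3.275
[ 0.   -0.32  0.4 ]
```

```bash
python3 -m handwheel '[{"dx":0,"dy":-0.32,"dz":0.3,"wx":0,"wy":0,"wz":0,"claw":60},{"dx":0,"dy":0,"dz":0,"wx":0,"wy":0,"wz":0,"claw":0},{"dx":0,"dy":0,"dz":0,"wx":0,"wy":0,"wz":0,"claw":0},{"dx":0,"dy":0,"dz":0,"wx":0,"wy":0,"wz":0,"claw":0},{"dx":0,"dy":0,"dz":0,"wx":0,"wy":0,"wz":0,"claw":0},{"dx":0,"dy":0,"dz":0,"wx":0,"wy":0,"wz":0,"claw":0}]' 40
python3 - <<'E'
from h import *
plan(GO+[0,0,.015],Rt(GY),1)
E
```

```text
clock: 4.03
position: [0.5309, -0.2248, 0.1112]
tool_rot: [3.141, -0.001, 0.206]
force: [-2.0, 0.1, 7.1]
grip_width: 0.0256
finger_force: 39.4
n 1 w/row [ 0.0007 -0.001   0.0008] clock 4.025
[-0.04  0.04  0.12]
```

```bash
python3 -m handwheel '[{"dx":0,"dy":0,"dz":-2,"wx":0,"wy":0,"wz":0,"claw":0},{"dx":0,"dy":0,"dz":-4.5,"wx":0,"wy":0,"wz":0,"claw":0},{"dx":0,"dy":0,"dz":-5,"wx":0,"wy":0,"wz":0,"claw":0},{"dx":0,"dy":0,"dz":-4,"wx":0,"wy":0,"wz":0,"claw":0}]'
python3 - <<'E'
from h import *
z=BR.apply([0,0,1]); print(z)
plan(BO+z*.126,BT,12)
E
```

```text
clock: 4.53
position: [0.5304, -0.2246, 0.2675]
tool_rot: [3.141, -0.001, 0.206]
force: [0.4, -0.7, -5.4]
grip_width: 0.0257
finger_force: 40.5
[-0.49714048 -0.05339797  0.8660254 ]
n 12 w/row [-0.0021  0.0435  0.0081] clock 4.525
[ 0.19 -3.65  0.15]
[ 0.16 -3.65  0.15]
[ 0.12 -3.65  0.15]
[ 0.09 -3.65  0.15]
[ 0.05 -3.65  0.14]
[ 0.01 -3.65  0.13]
[-0.02 -3.65  0.13]
[-0.06 -3.65  0.12]
[-0.09 -3.65  0.11]
[-0.12 -3.65  0.09]
[-0.16 -3.65  0.08]
[-0.19 -3.65  0.06]
```

```bash
python3 -m handwheel '[{"dx":0.2,"dy":-3.65,"dz":0.1,"wx":-0.002,"wy":0.0435,"wz":0.008,"claw":0},{"dx":0.15,"dy":-3.65,"dz":0.1,"wx":-0.002,"wy":0.0435,"wz":0.008,"claw":0},{"dx":0.1,"dy":-3.65,"dz":0.1,"wx":-0.002,"wy":0.0435,"wz":0.008,"claw":0},{"dx":0.1,"dy":-3.65,"dz":0.1,"wx":-0.002,"wy":0.0435,"wz":0.008,"claw":0},{"dx":0.05,"dy":-3.65,"dz":0.1,"wx":-0.002,"wy":0.0435,"wz":0.008,"claw":0},{"dx":0,"dy":-3.65,"dz":0.1,"wx":-0.002,"wy":0.0435,"wz":0.008,"claw":0},{"dx":0,"dy":-3.65,"dz":0.1,"wx":-0.002,"wy":0.0435,"wz":0.008,"claw":0},{"dx":-0.05,"dy":-3.65,"dz":0.1,"wx":-0.002,"wy":0.0435,"wz":0.008,"claw":0}]'
python3 - <<'E'
from h import *
z=BR.apply([0,0,1])
plan(BO+z*.126,BT,4)
E
```

```text
clock: 5.52
position: [0.485, 0.065, 0.2568]
tool_rot: [3.137, -0.35, 0.141]
force: [0.6, -0.3, -4.3]
grip_width: 0.0255
finger_force: 40.6
n 4 w/row [-0.0025  0.0434  0.0079] clock 5.525
[-0.08 -3.63  0.15]
[-0.12 -3.63  0.14]
[-0.15 -3.63  0.12]
[-0.19 -3.62  0.11]
```

```bash
python3 -m handwheel '[{"dx":-0.1,"dy":-3.6,"dz":0.1,"wx":-0.0025,"wy":0.0435,"wz":0.008,"claw":0},{"dx":-0.1,"dy":-3.6,"dz":0.1,"wx":-0.0025,"wy":0.0435,"wz":0.008,"claw":0},{"dx":-0.15,"dy":-3.6,"dz":0.1,"wx":-0.0025,"wy":0.0435,"wz":0.008,"claw":0},{"dx":-0.2,"dy":-3.6,"dz":0.1,"wx":-0.0025,"wy":0.0435,"wz":0.008,"claw":0},{"dx":0,"dy":0,"dz":0,"wx":0,"wy":0,"wz":0,"claw":0},{"dx":0,"dy":0,"dz":0,"wx":0,"wy":0,"wz":0,"claw":0}]'
python3 - <<'E'
from h import *
z=BR.apply([0,0,1])
plan(BO+z*.126,BT,1)
C={n:cam(optics.grab_frame(n)) for n in("top","side")}
f=lambda im,x,y,w=88,h=100:cv2.resize(im[y:y+h,x:x+w],(396,450),interpolation=cv2.INTER_CUBIC)
cv2.imwrite("pics/m3.png",np.hstack([f(C["top"]["im"],140,150),f(C["side"]["im"],180,170)]))
E
```

```text
clock: 6.28
position: [0.4726, 0.1527, 0.2494]
tool_rot: [3.134, -0.452, 0.122]
force: [-0.5, -0.0, -3.8]
grip_width: 0.0257
finger_force: 40.8
n 1 w/row [0.0006 0.0717 0.0131] clock 6.275
[-0.2  -5.64 -0.13]
```

View pics/m3.png

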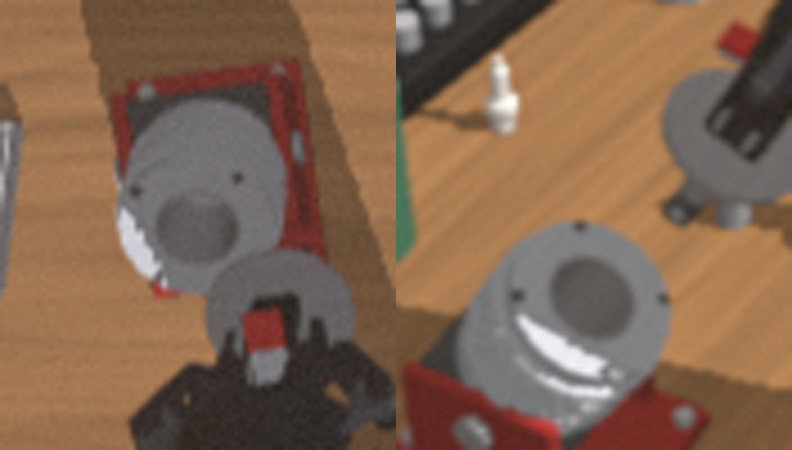

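The gauge is upright in the grip with its red pad away from the robot, but the arm is about 57 mm short of the bore axis. I'll check the joints.

Run:
```python
from h import *
s=monitor.observe(); print(s["qpos"].round(3),s["qd"].round(3))
```

```text
[-0.613  0.113  0.059  2.261  0.495  0.4   -2.431] [ 0.002  0.001  0.008  0.001 -0.    -0.002 -0.001]
```

```bash
python3 -m handwheel '[{"dx":0,"dy":-1,"dz":0,"wx":0,"wy":0,"wz":0,"claw":0},{"dx":0,"dy":-1,"dz":0,"wx":0,"wy":0,"wz":0,"claw":0}]'
python3 - <<'E'
from h import *
s=monitor.observe(); print(s["qpos"].round(3),s["qd"].round(3))
z=BR.apply([0,0,1])
plan(BO+z*.126,BT,1)
E
```

```text
clock: 6.62
position: [0.4707, 0.1727, 0.2492]
tool_rot: [3.135, -0.452, 0.119]
force: [0.1, -0.2, -3.8]
grip_width: 0.0256
finger_force: 40.8
[-0.695  0.124  0.091  2.249  0.517  0.416 -2.498] [-0.393  0.043  0.208 -0.045  0.054  0.056 -0.222]
n 1 w/row [0.0012 0.0713 0.0111] clock 6.625
[-0.24 -3.64 -0.16]
```

Joint 7 is at its limit. The gauge's turn about the bore axis is free, so I'll seat it half a turn round, turning wz negative so joint 7 rises.

```bash
python3 -m handwheel '[{"dx":0,"dy":0,"dz":0,"wx":0,"wy":0,"wz":-0.1848,"claw":0},{"dx":0,"dy":0,"dz":0,"wx":0,"wy":0,"wz":-0.1848,"claw":0},{"dx":0,"dy":0,"dz":0,"wx":0,"wy":0,"wz":-0.1848,"claw":0}]'
python3 - <<'E'
from h import *
s=monitor.observe(); print(s["qpos"].round(3),s["qd"].round(3))
E
```

```text
clock: 7.0
position: [0.4705, 0.1729, 0.2491]
tool_rot: [2.883, -0.375, 0.729]
force: [-0.3, 0.2, -4.1]
grip_width: 0.0256
finger_force: 40.9
[-0.623  0.125  0.012  2.247  0.539  0.423 -1.959] [ 0.189  0.004 -0.205 -0.008  0.057  0.018  1.414]
```

Joint 7 rises as wanted, so I'll continue the turn.

```bash
python3 -m handwheel '[{"dx":0,"dy":0,"dz":0,"wx":0,"wy":0,"wz":-0.1848,"claw":0},{"dx":0,"dy":0,"dz":0,"wx":0,"wy":0,"wz":-0.1848,"claw":0},{"dx":0,"dy":0,"dz":0,"wx":0,"wy":0,"wz":-0.1848,"claw":0},{"dx":0,"dy":0,"dz":0,"wx":0,"wy":0,"wz":-0.1848,"claw":0},{"dx":0,"dy":0,"dz":0,"wx":0,"wy":0,"wz":-0.1848,"claw":0},{"dx":0,"dy":0,"dz":0,"wx":0,"wy":0,"wz":-0.1848,"claw":0},{"dx":0,"dy":0,"dz":0,"wx":0,"wy":0,"wz":-0.1848,"claw":0}]' && python3 -m handwheel '[{"dx":0,"dy":0,"dz":0,"wx":0,"wy":0,"wz":-0.1848,"claw":0},{"dx":0,"dy":0,"dz":0,"wx":0,"wy":0,"wz":-0.1848,"claw":0},{"dx":0,"dy":0,"dz":0,"wx":0,"wy":0,"wz":-0.1848,"claw":0},{"dx":0,"dy":0,"dz":0,"wx":0,"wy":0,"wz":-0.1848,"claw":0},{"dx":0,"dy":0,"dz":0,"wx":0,"wy":0,"wz":-0.1848,"claw":0},{"dx":0,"dy":0,"dz":0,"wx":0,"wy":0,"wz":-0.1848,"claw":0}]'
python3 - <<'E'
from h import *
s=monitor.observe(); print(s["qpos"].round(3),s["qd"].round(3))
z=BR.apply([0,0,1])
plan(BO+z*.126,BT*Ro.from_euler("z",np.pi),3)
E
```

```text
clock: 7.88
position: [0.4706, 0.1728, 0.2491]
tool_rot: [2.707, 0.129, 1.944]
force: [-0.1, -0.4, -3.7]
grip_width: 0.0256
finger_force: 40.9
clock: 8.62
position: [0.4706, 0.1728, 0.2492]
tool_rot: [3.062, 0.446, 3.064]
force: [-0.5, -0.1, -4.3]
grip_width: 0.0257
finger_force: 40.9
[-0.332  0.137 -0.305  2.234  0.627  0.454  0.36 ] [ 0.175  0.01  -0.19  -0.007  0.053  0.021  1.42 ]
n 3 w/row [-0.0024 -0.0237 -0.0556] clock 8.625
[ 0.29  1.17 -0.05]
[ 0.22  1.19 -0.05]
[ 0.15  1.2  -0.06]
```

```bash
python3 -m handwheel '[{"dx":0.3,"dy":1.2,"dz":0,"wx":0,"wy":-0.024,"wz":-0.05,"claw":0},{"dx":0.2,"dy":1.2,"dz":0,"wx":0,"wy":-0.024,"wz":-0.05,"claw":0},{"dx":0.15,"dy":1.2,"dz":0,"wx":0,"wy":-0.024,"wz":-0.05,"claw":0},{"dx":0,"dy":0,"dz":0,"wx":0,"wy":0,"wz":0,"claw":0},{"dx":0,"dy":0,"dz":0,"wx":0,"wy":0,"wz":0,"claw":0}]'
python3 - <<'E'
from h import *
z=BR.apply([0,0,1])
plan(BO+z*.126,BT*Ro.from_euler("z",np.pi),1)
C={n:cam(optics.grab_frame(n)) for n in("top","side")}
f=lambda im,x,y,w=88,h=100:cv2.resize(im[y:y+h,x:x+w],(396,450),interpolation=cv2.INTER_CUBIC)
cv2.imwrite("pics/m4.png",np.hstack([f(C["top"]["im"],140,150),f(C["side"]["im"],180,170)]))
E
```

```text
clock: 9.25
position: [0.4649, 0.2086, 0.248]
tool_rot: [3.137, 0.523, -3.061]
force: [-0.0, -0.4, -4.3]
grip_width: 0.0254
finger_force: 40.9
n 1 w/row [-0.0083 -0.0002 -0.0231] clock 9.25
[ 0.04 -0.   -0.17]
```

View pics/m4.png

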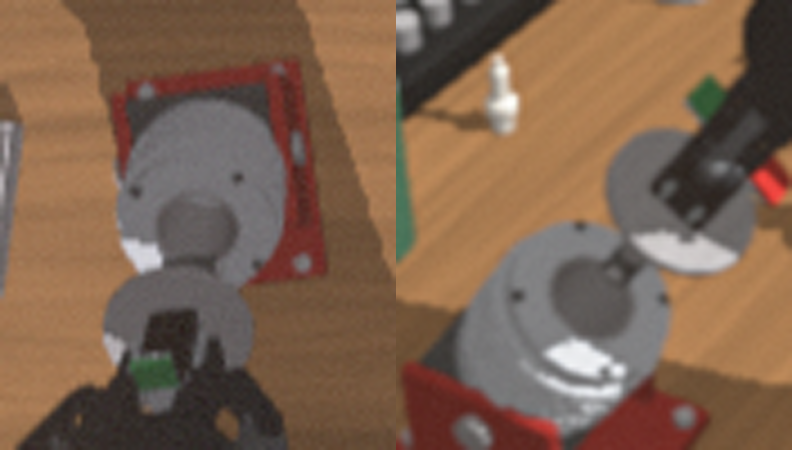

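The green pad is now up the slope and the gauge's axis lines up with the bore (top crop hole (195,230), tube just in front of it). I'll move in along the axis.

```bash
python3 -m handwheel '[{"dx":0.04,"dy":0,"dz":1,"wx":-0.008,"wy":0,"wz":-0.023,"claw":0},{"dx":0,"dy":0,"dz":2,"wx":0,"wy":0,"wz":0,"claw":0},{"dx":0,"dy":0,"dz":1,"wx":0,"wy":0,"wz":0,"claw":0},{"dx":0,"dy":0,"dz":0,"wx":0,"wy":0,"wz":0,"claw":0}]'
python3 - <<'E'
from h import *
z=BR.apply([0,0,1])
plan(BO+z*.05,BT*Ro.from_euler("z",np.pi),1)
E
```

```text
clock: 9.85
position: [0.4844, 0.2105, 0.2127]
tool_rot: [-3.14, 0.523, -3.034]
force: [0.0, 1.0, -4.1]
grip_width: 0.0255
finger_force: 40.7
n 1 w/row [-0.0009 -0.0009  0.0007] clock 9.85
[-0.03  0.02  3.39]
```

```bash
python3 -m handwheel '[{"dx":-0.03,"dy":0.02,"dz":1,"wx":0,"wy":0,"wz":0,"claw":0},{"dx":0,"dy":0,"dz":1,"wx":0,"wy":0,"wz":0,"claw":0},{"dx":0,"dy":0,"dz":1,"wx":0,"wy":0,"wz":0,"claw":0},{"dx":0,"dy":0,"dz":1,"wx":0,"wy":0,"wz":0,"claw":0},{"dx":0,"dy":0,"dz":0,"wx":0,"wy":0,"wz":0,"claw":0}]'
python3 - <<'E'
from h import *
z=BR.apply([0,0,1])
plan(BO+z*.016,BT*Ro.from_euler("z",np.pi),1)
C={n:cam(optics.grab_frame(n)) for n in("top","side")}
f=lambda im,x,y,w=66,h=75:cv2.resize(im[y:y+h,x:x+w],(396,450),interpolation=cv2.INTER_CUBIC)
cv2.imwrite("pics/m5.png",np.hstack([f(C["top"]["im"],150,165),f(C["side"]["im"],190,200)]))
E
```

```text
clock: 10.48
position: [0.5044, 0.2132, 0.1787]
tool_rot: [-3.141, 0.523, -3.033]
force: [-0.1, 0.0, -4.4]
grip_width: 0.0252
finger_force: 40.7
n 1 w/row [-0.0003 -0.0001  0.0011] clock 10.475
[ 0.03 -0.03  2.83]
```

View pics/m5.png

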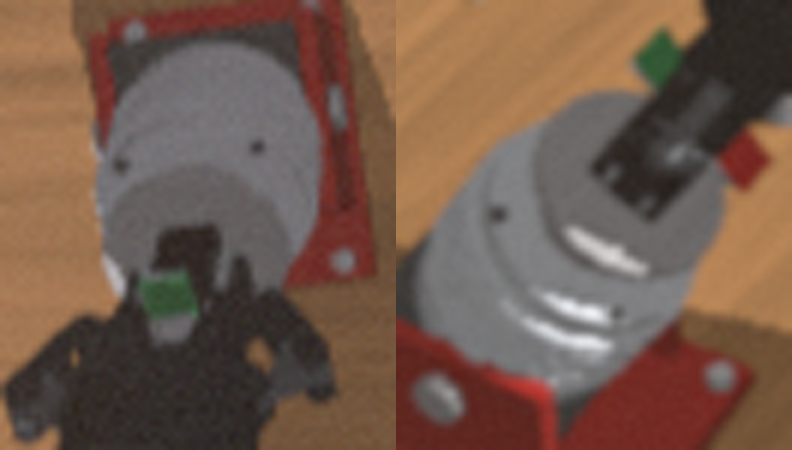

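The tube is inside the bore, with no contact force and the flange concentric by eye. I'll advance slowly, watching the force.

```bash
python3 -m handwheel '[{"dx":0.03,"dy":-0.03,"dz":0.5,"wx":0,"wy":0,"wz":0,"claw":0},{"dx":0,"dy":0,"dz":0.5,"wx":0,"wy":0,"wz":0,"claw":0},{"dx":0,"dy":0,"dz":0.5,"wx":0,"wy":0,"wz":0,"claw":0},{"dx":0,"dy":0,"dz":0,"wx":0,"wy":0,"wz":0,"claw":0}]'; python3 -m handwheel '[{"dx":0,"dy":0,"dz":0.3,"wx":0,"wy":0,"wz":0,"claw":0},{"dx":0,"dy":0,"dz":0.3,"wx":0,"wy":0,"wz":0,"claw":0},{"dx":0,"dy":0,"dz":0,"wx":0,"wy":0,"wz":0,"claw":0}]'
python3 - <<'E'
from h import *
z=BR.apply([0,0,1])
plan(BO+z*.016,BT*Ro.from_euler("z",np.pi),1); s,p,R=now(); print(R.inv().apply(s["force"]))
E
```

```text
clock: 11.08
position: [0.5116, 0.2138, 0.1651]
tool_rot: [-3.14, 0.523, -3.033]
force: [-0.4, -0.8, -3.3]
grip_width: 0.0257
finger_force: 40.9
clock: 11.45
position: [0.5146, 0.2141, 0.1602]
tool_rot: [-3.141, 0.524, -3.033]
force: [-0.1, -0.0, -3.3]
grip_width: 0.0252
finger_force: 40.9
n 1 w/row [-0.0001 -0.0001  0.0016] clock 11.45
[-0.02 -0.02  0.71]
[ 1.7508591  -0.03088901  2.78942234]
```

```bash
python3 -m handwheel '[{"dx":0,"dy":0,"dz":0.2,"wx":0,"wy":0,"wz":0,"claw":0},{"dx":0,"dy":0,"dz":0.2,"wx":0,"wy":0,"wz":0,"claw":0},{"dx":0,"dy":0,"dz":0,"wx":0,"wy":0,"wz":0,"claw":0}]'
python3 - <<'E'
from h import *
s,p,R=now(); print(R.inv().apply(s["force"]))
E
python3 -m handwheel '[{"dx":0,"dy":0,"dz":0.15,"wx":0,"wy":0,"wz":0,"claw":0},{"dx":0,"dy":0,"dz":0,"wx":0,"wy":0,"wz":0,"claw":0}]'
python3 - <<'E'
from h import *
s,p,R=now(); print(R.inv().apply(s["force"]),s["moment"].round(2))
z=BR.apply([0,0,1])
plan(BO+z*.016,BT*Ro.from_euler("z",np.pi),1)
E
```

```text
clock: 11.82
position: [0.5168, 0.2144, 0.1569]
tool_rot: [-3.141, 0.524, -3.033]
force: [2.4, 0.1, -3.9]
grip_width: 0.0254
finger_force: 40.9
[-0.09818703 -0.11537712  4.59643882]
clock: 12.08
position: [0.5175, 0.2144, 0.1556]
tool_rot: [-3.141, 0.524, -3.033]
force: [3.1, 0.7, -3.1]
grip_width: 0.0255
finger_force: 40.9
[-1.13737304  0.35908225  4.24661694] [-0.02  0.31  0.04]
n 1 w/row [-0.      0.0004  0.0014] clock 12.075
[ 0.01 -0.02  0.18]
```

```bash
for i in 1; do python3 -m handwheel '[{"dx":-0.03,"dy":0,"dz":0.12,"wx":0,"wy":0,"wz":0,"claw":0},{"dx":0,"dy":0,"dz":0,"wx":0,"wy":0,"wz":0,"claw":0}]'; done
python3 - <<'E'
from h import *
s,p,R=now(); print(R.inv().apply(s["force"]),s["moment"].round(2))
E
python3 -m handwheel '[{"dx":0,"dy":0,"dz":0.1,"wx":0,"wy":0,"wz":0,"claw":0},{"dx":0,"dy":0,"dz":0,"wx":0,"wy":0,"wz":0,"claw":0}]'
python3 - <<'E'
from h import *
s,p,R=now(); print(R.inv().apply(s["force"]),s["moment"].round(2))
z=BR.apply([0,0,1])
plan(BO+z*.016,BT*Ro.from_euler("z",np.pi),1)
E
```

```text
clock: 12.32
position: [0.5182, 0.2145, 0.1546]
tool_rot: [-3.141, 0.524, -3.033]
force: [2.6, -0.3, -3.4]
grip_width: 0.0257
finger_force: 40.9
[-0.47434829 -0.54038185  4.24290009] [-0.09  0.5   0.02]
clock: 12.58
position: [0.5187, 0.2146, 0.1538]
tool_rot: [-3.141, 0.524, -3.033]
force: [2.1, -0.0, -3.5]
grip_width: 0.0255
finger_force: 40.9
[-0.07451097 -0.26556774  4.0739163 ] [-0.02  0.5   0.05]
n 1 w/row [-0.      0.0002  0.0015] clock 12.575
[ 0.02 -0.02 -0.04]
```

```bash
python3 -m handwheel '[{"dx":-0.02,"dy":0,"dz":0.1,"wx":0,"wy":0,"wz":0,"claw":0},{"dx":0,"dy":0,"dz":0,"wx":0,"wy":0,"wz":0,"claw":0}]'
python3 - <<'E'
from h import *
s,p,R=now(); print(R.inv().apply(s["force"]),s["moment"].round(2))
E
python3 -m handwheel '[{"dx":0,"dy":0,"dz":0.1,"wx":0,"wy":0,"wz":0,"claw":0},{"dx":0,"dy":0,"dz":0,"wx":0,"wy":0,"wz":0,"claw":0}]'
python3 - <<'E'
from h import *
s,p,R=now(); print(R.inv().apply(s["force"]),s["moment"].round(2))
z=BR.apply([0,0,1])
plan(BO+z*.016,BT*Ro.from_euler("z",np.pi),1)
E
```

```text
clock: 12.82
position: [0.519, 0.2146, 0.1534]
tool_rot: [-3.141, 0.524, -3.033]
force: [-11.3, -4.1, 14.4]
grip_width: 0.0257
finger_force: 43.6
[  2.9170684   -2.85380234 -18.30430795] [-0.38  1.26 -0.13]
clock: 13.08
position: [0.5192, 0.2146, 0.1532]
tool_rot: [-3.141, 0.525, -3.033]
force: [-29.4, -9.2, 38.7]
grip_width: 0.0255
finger_force: 47.6
[  6.7621769   -5.92957511 -48.68812641] [-1.08  1.71 -0.46]
n 1 w/row [0.0003 0.0013 0.0017] clock 13.075
[ 0.03 -0.01 -0.12]
```

The flange is seated, so I'll back off the press to near zero and then open.

```bash
python3 -m handwheel '[{"dx":0,"dy":0,"dz":-0.15,"wx":0,"wy":0,"wz":0,"claw":0},{"dx":0,"dy":0,"dz":0,"wx":0,"wy":0,"wz":0,"claw":0}]'
python3 - <<'E'
from h import *
s,p,R=now(); print(R.inv().apply(s["force"]),s["moment"].round(2),repr(p),s["tool_rot"])
E
```

```text
clock: 13.32
position: [0.5191, 0.2146, 0.1535]
tool_rot: [-3.141, 0.524, -3.033]
force: [1.0, -0.2, -3.2]
grip_width: 0.0254
finger_force: 40.9
[ 0.77048553 -0.30747365  3.20987218] [-0.07  0.76  0.05] array([0.51909982, 0.21461752, 0.15351355]) [-3.14079622  0.52374085 -3.03291683]
```

```bash
python3 -m handwheel '[{"dx":0,"dy":0,"dz":0,"wx":0,"wy":0,"wz":0,"claw":50},{"dx":0,"dy":0,"dz":0,"wx":0,"wy":0,"wz":0,"claw":50},{"dx":0,"dy":0,"dz":0,"wx":0,"wy":0,"wz":0,"claw":50}]'
python3 - <<'E'
from h import *
s,p,R=now(); print(R.inv().apply(s["force"]),s["moment"].round(2),p.round(4))
E
```

```text
clock: 13.7
position: [0.5192, 0.2146, 0.1535]
tool_rot: [-3.141, 0.524, -3.033]
force: [0.5, 0.9, 0.1]
grip_width: 0.0424
finger_force: 0.0
[-0.5025328   0.84188765  0.22095868] [-0.07  0.53 -0.03] [0.5192 0.2146 0.1535]
```

```bash
python3 -m handwheel '[{"dx":0,"dy":0,"dz":-1,"wx":0,"wy":0,"wz":0,"claw":50},{"dx":0,"dy":0,"dz":-3,"wx":0,"wy":0,"wz":0,"claw":50},{"dx":0,"dy":0,"dz":-3,"wx":0,"wy":0,"wz":0,"claw":50},{"dx":-1,"dy":0,"dz":-1,"wx":0,"wy":0,"wz":0,"claw":0},{"dx":-1.4,"dy":0,"dz":0,"wx":0,"wy":0,"wz":0,"claw":0},{"dx":0,"dy":0,"dz":0,"wx":0,"wy":0,"wz":0,"claw":0},{"dx":0,"dy":0,"dz":0,"wx":0,"wy":0,"wz":0,"claw":0},{"dx":0,"dy":0,"dz":0,"wx":0,"wy":0,"wz":0,"claw":0}]'
python3 - <<'E'
from h import *
s,p,R=now()
print(R.inv().apply(p-[.5191,.2146,.1535])*1000, R.inv().apply(s["force"]))
C={n:cam(optics.grab_frame(n)) for n in("top","side")}
f=lambda im,x,y,w=66,h=75:cv2.resize(im[y:y+h,x:x+w],(396,450),interpolation=cv2.INTER_CUBIC)
cv2.imwrite("pics/m6.png",np.hstack([f(C["top"]["im"],150,165),f(C["side"]["im"],190,190)]))
E
```

```text
clock: 14.7
position: [0.4995, 0.2125, 0.2343]
tool_rot: [-3.14, 0.523, -3.032]
force: [-0.5, 0.0, 0.3]
grip_width: -0.0
finger_force: 0.0
[-2.33098892e+01 -7.09372939e-02 -7.98110760e+01] [ 0.24034984  0.08562229 -0.4779272 ]
```

View pics/m6.png

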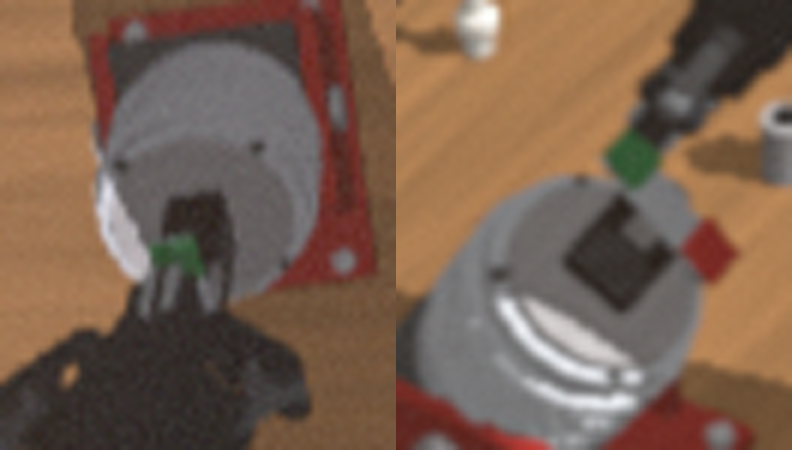

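The gauge sits flat and concentric on the mouth, and the shut fingers stand over the green pad (side crop (635,155)). I'll press it in small steps.

```bash
python3 -m handwheel '[{"dx":0,"dy":0,"dz":0.7,"wx":0,"wy":0,"wz":0,"claw":0},{"dx":0,"dy":0,"dz":0.6,"wx":0,"wy":0,"wz":0,"claw":0},{"dx":0,"dy":0,"dz":0.2,"wx":0,"wy":0,"wz":0,"claw":0},{"dx":0,"dy":0,"dz":0.1,"wx":0,"wy":0,"wz":0,"claw":0},{"dx":0,"dy":0,"dz":0,"wx":0,"wy":0,"wz":0,"claw":0}]'
cat > st.py <<'E'
from h import *
s,p,R=now()
print("rel mm",(R.inv().apply(p-[.5191,.2146,.1535])*1000).round(2), "F",R.inv().apply(s["force"]).round(1),s["clock"])
E
python3 st.py
```

```text
clock: 15.42
position: [0.5079, 0.2135, 0.2209]
tool_rot: [-3.141, 0.524, -3.033]
force: [0.2, -0.7, 1.3]
grip_width: 0.0001
finger_force: 0.0
rel mm [-2.399e+01  5.000e-02 -6.398e+01] F [-0.8 -0.7 -1. ] 15.425
```

```bash
for k in 1; do python3 -m handwheel '[{"dx":0,"dy":0,"dz":0.2,"wx":0,"wy":0,"wz":0,"claw":0},{"dx":0,"dy":0,"dz":0,"wx":0,"wy":0,"wz":0,"claw":0}]' >/dev/null; python3 st.py; python3 -m handwheel '[{"dx":0,"dy":0,"dz":0.2,"wx":0,"wy":0,"wz":0,"claw":0},{"dx":0,"dy":0,"dz":0,"wx":0,"wy":0,"wz":0,"claw":0}]'>/dev/null; python3 st.py;  python3 -m handwheel '[{"dx":0,"dy":0,"dz":0.15,"wx":0,"wy":0,"wz":0,"claw":0},{"dx":0,"dy":0,"dz":0,"wx":0,"wy":0,"wz":0,"claw":0}]'>/dev/null; python3 st.py; done
```

```text
rel mm [-24.6    0.13 -62.14] F [-1.4 -0.6 -6.8] 15.675
rel mm [-25.31   0.21 -60.28] F [-4.  -0.  -7.3] 15.925
rel mm [-25.38   0.29 -58.82] F [-5.  -1.1 -7.1] 16.175
```

```bash
python3 -m handwheel '[{"dx":0.05,"dy":0,"dz":0.15,"wx":0,"wy":0,"wz":0,"claw":0},{"dx":0,"dy":0,"dz":0,"wx":0,"wy":0,"wz":0,"claw":0}]' >/dev/null; python3 st.py; python3 -m handwheel '[{"dx":0.05,"dy":0,"dz":0.15,"wx":0,"wy":0,"wz":0,"claw":0},{"dx":0,"dy":0,"dz":0,"wx":0,"wy":0,"wz":0,"claw":0}]'>/dev/null; python3 st.py;  python3 -m handwheel '[{"dx":0,"dy":0,"dz":0.15,"wx":0,"wy":0,"wz":0,"claw":0},{"dx":0,"dy":0,"dz":0,"wx":0,"wy":0,"wz":0,"claw":0}]'>/dev/null; python3 st.py
```

```text
rel mm [-24.42   0.33 -57.22] F [-3.7 -0.2 -5.4] 16.425
rel mm [-23.43   0.21 -55.59] F [-1.4  0.5 -3. ] 16.675
rel mm [-22.65  -0.16 -53.82] F [-0.1  0.2 -1. ] 16.925
```

```bash
python3 -m handwheel '[{"dx":0,"dy":0,"dz":-1,"wx":0,"wy":0,"wz":0,"claw":0},{"dx":0,"dy":0,"dz":-1.5,"wx":0,"wy":0,"wz":0,"claw":0},{"dx":0,"dy":0,"dz":0,"wx":0,"wy":0,"wz":0,"claw":0},{"dx":0,"dy":0,"dz":0,"wx":0,"wy":0,"wz":0,"claw":0}]' >/dev/null; python3 st.py
cat > pads.py <<'E'
from h import *
c=cam(optics.grab_frame("side"))
for k,b in(("green",(215,200,35,40)),("red",(225,205,45,40))):
    l,s,ce,f=blob(c["im"],*b,k)
    if len(s)>1:
        i=1+s[1:,4].argmax(); print(k,f(ce[i]).round(1),s[i,4]/64)
for lab,zz in(("g locked",(-.022,.077)),("g free",(-.022,.066)),("r locked",(.022,.0645)),("r free",(.022,.076))):
    print(lab,proj(c,BO+(BR*Ro.from_euler("z",np.pi)).apply([zz[0],0,zz[1]])).round(1))
E
python3 pads.py
```

```text
rel mm [-22.91  -0.17 -78.61] F [-0.   0.1  0.1] 17.425
green [225.9 217.3] 36.21875
red [243.1 228.3] 58.65625
g locked [[229.  215.1]]
g free [[227.1 217.3]]
r locked [[241.1 230. ]]
r free [[243.2 227.8]]
```

The pads match the free state. I'll go over the red pad and press it.

```bash
python3 -m handwheel '[{"dx":2.2,"dy":0,"dz":0,"wx":0,"wy":0,"wz":0,"claw":0},{"dx":2.3,"dy":0.02,"dz":0,"wx":0,"wy":0,"wz":0,"claw":0},{"dx":0,"dy":0,"dz":0.7,"wx":0,"wy":0,"wz":0,"claw":0},{"dx":0,"dy":0,"dz":0.6,"wx":0,"wy":0,"wz":0,"claw":0},{"dx":0,"dy":0,"dz":0,"wx":0,"wy":0,"wz":0,"claw":0}]' >/dev/null; python3 st.py; python3 -m handwheel '[{"dx":0,"dy":0,"dz":0.2,"wx":0,"wy":0,"wz":0,"claw":0},{"dx":0,"dy":0,"dz":0,"wx":0,"wy":0,"wz":0,"claw":0}]'>/dev/null; python3 st.py
```

```text
rel mm [ 22.22   0.11 -65.41] F [-0.4 -0.6 -0.2] 18.1
rel mm [ 21.87   0.13 -63.95] F [-0.8  0.2 -0.6] 18.35
```

```bash
python3 -m handwheel '[{"dx":0.03,"dy":0,"dz":0.2,"wx":0,"wy":0,"wz":0,"claw":0},{"dx":0,"dy":0,"dz":0,"wx":0,"wy":0,"wz":0,"claw":0}]' >/dev/null; python3 st.py; python3 -m handwheel '[{"dx":0.03,"dy":0,"dz":0.2,"wx":0,"wy":0,"wz":0,"claw":0},{"dx":0,"dy":0,"dz":0,"wx":0,"wy":0,"wz":0,"claw":0}]'>/dev/null; python3 st.py; python3 -m handwheel '[{"dx":0.03,"dy":0,"dz":0.15,"wx":0,"wy":0,"wz":0,"claw":0},{"dx":0,"dy":0,"dz":0,"wx":0,"wy":0,"wz":0,"claw":0}]'>/dev/null; python3 st.py
```

```text
rel mm [ 22.33   0.17 -61.92] F [-0.8 -0.  -0.4] 18.6
rel mm [ 22.8    0.24 -59.91] F [ 1.  -0.8 -3.4] 18.85
rel mm [ 22.97   0.23 -58.4 ] F [ 2.4  0.6 -1.1] 19.1
```

```bash
python3 pads.py|head -2; python3 -m handwheel '[{"dx":0,"dy":0,"dz":0.15,"wx":0,"wy":0,"wz":0,"claw":0},{"dx":0,"dy":0,"dz":0,"wx":0,"wy":0,"wz":0,"claw":0}]' >/dev/null; python3 st.py; python3 pads.py|head -2; python3 -m handwheel '[{"dx":0,"dy":0,"dz":0.1,"wx":0,"wy":0,"wz":0,"claw":0},{"dx":0,"dy":0,"dz":0,"wx":0,"wy":0,"wz":0,"claw":0}]'>/dev/null; python3 st.py;python3 pads.py|head -2
```

```text
green [226.4 217. ] 35.890625
red [241.3 231. ] 17.8125
rel mm [ 22.83   0.22 -56.9 ] F [ 0.4  0.4 -1.2] 19.4
green [226.7 216.8] 35.4375
red [241.4 231.5] 16.21875
rel mm [ 22.92   0.21 -55.93] F [ 0.2  0.  -1.4] 19.7
green [226.9 216.7] 35.40625
red [241.4 231.8] 16.265625
```

```bash
for i in 1; do python3 -m handwheel '[{"dx":0,"dy":0,"dz":0.1,"wx":0,"wy":0,"wz":0,"claw":0},{"dx":0,"dy":0,"dz":0,"wx":0,"wy":0,"wz":0,"claw":0}]' >/dev/null; python3 st.py; python3 pads.py|head -1; python3 -m handwheel '[{"dx":0,"dy":0,"dz":0.1,"wx":0,"wy":0,"wz":0,"claw":0},{"dx":0,"dy":0,"dz":0,"wx":0,"wy":0,"wz":0,"claw":0}]'>/dev/null; python3 st.py;python3 pads.py|head -1; done
```

```text
rel mm [ 22.78   0.15 -54.93] F [ 0.2  0.2 -0.6] 20.0
green [228.8 216.1] 33.15625
rel mm [ 22.87   0.2  -53.93] F [ 0.7  0.  -0.3] 20.3
green [229.  216.1] 33.046875
```

It snapped (green pad jumped to 228.8) with no residual force. I'll back off, return over the axis, open and go down to the same grasp pose.

```bash
python3 -m handwheel '[{"dx":0,"dy":0,"dz":-1,"wx":0,"wy":0,"wz":0,"claw":0},{"dx":0,"dy":0,"dz":-1.6,"wx":0,"wy":0,"wz":0,"claw":0},{"dx":-1.1,"dy":0,"dz":0,"wx":0,"wy":0,"wz":0,"claw":50},{"dx":-1.2,"dy":0,"dz":0,"wx":0,"wy":0,"wz":0,"claw":50},{"dx":0,"dy":0,"dz":0,"wx":0,"wy":0,"wz":0,"claw":50},{"dx":0,"dy":0,"dz":0,"wx":0,"wy":0,"wz":0,"claw":50},{"dx":0,"dy":0,"dz":0,"wx":0,"wy":0,"wz":0,"claw":50}]' ; python3 st.py; python3 pads.py|head -2
python3 - <<'E'
from h import *
plan(np.array([.5191,.2146,.1535]),Ro.from_euler("xyz",[-3.14079622,0.52374085,-3.03291683]),1)
E
```

```text
clock: 21.22
position: [0.479, 0.2105, 0.2225]
tool_rot: [-3.14, 0.523, -3.032]
force: [-1.0, -0.2, 0.1]
grip_width: 0.0423
finger_force: 0.0
rel mm [  0.4    0.19 -79.94] F [ 0.9 -0.1 -0.6] 21.225
green [229.  216.2] 33.203125
red [241.9 231.4] 56.484375
n 1 w/row [-0.0001 -0.0004  0.0004] clock 21.275
[-0.03 -0.02  7.99]
```

```bash
python3 -m handwheel '[{"dx":-0.03,"dy":-0.02,"dz":2,"wx":0,"wy":0,"wz":0,"claw":50},{"dx":0,"dy":0,"dz":3,"wx":0,"wy":0,"wz":0,"claw":50},{"dx":0,"dy":0,"dz":2,"wx":0,"wy":0,"wz":0,"claw":50},{"dx":0,"dy":0,"dz":0.8,"wx":0,"wy":0,"wz":0,"claw":50},{"dx":0,"dy":0,"dz":0,"wx":0,"wy":0,"wz":0,"claw":50},{"dx":0,"dy":0,"dz":0,"wx":0,"wy":0,"wz":0,"claw":50}]'  ; python3 st.py;  python3 - <<'E'
from h import *
plan(np.array([.5191,.2146,.1535]),Ro.from_euler("xyz",[-3.14079622,0.52374085,-3.03291683]),1)
E
```

```text
clock: 22.02
position: [0.5183, 0.2146, 0.1557]
tool_rot: [-3.141, 0.524, -3.033]
force: [-0.9, -0.7, -0.1]
grip_width: 0.0429
finger_force: 0.0
rel mm [-0.43  0.1  -2.33] F [ 0.9 -0.6 -0.3] 22.025
n 1 w/row [0.0001 0.0002 0.0001] clock 22.025
[ 0.04 -0.01  0.23]
```

```bash
python3 -m handwheel '[{"dx":0.04,"dy":-0.01,"dz":0.2,"wx":0,"wy":0,"wz":0,"claw":50},{"dx":0,"dy":0,"dz":0,"wx":0,"wy":0,"wz":0,"claw":50},{"dx":0,"dy":0,"dz":0,"wx":0,"wy":0,"wz":0,"claw":35}]' >/dev/null; python3 st.py; python3 -m handwheel '[{"dx":0,"dy":0,"dz":0,"wx":0,"wy":0,"wz":0,"claw":0},{"dx":0,"dy":0,"dz":0,"wx":0,"wy":0,"wz":0,"claw":0},{"dx":0,"dy":0,"dz":0,"wx":0,"wy":0,"wz":0,"claw":0},{"dx":0,"dy":0,"dz":0,"wx":0,"wy":0,"wz":0,"claw":0}]' 25; python3 st.py
```

```text
rel mm [-0.09 -0.06 -0.11] F [0.8 0.3 0.1] 22.4
clock: 22.9
position: [0.5191, 0.2146, 0.1537]
tool_rot: [-3.141, 0.524, -3.033]
force: [-4.7, -1.4, 6.0]
grip_width: 0.0263
finger_force: 25.2
rel mm [-0.08 -0.04 -0.15] F [ 1.2 -0.9 -7.6] 22.9
```

```bash
python3 -m handwheel '[{"dx":0,"dy":0,"dz":0,"wx":0,"wy":0,"wz":0,"claw":0},{"dx":0,"dy":0,"dz":-0.2,"wx":0,"wy":0,"wz":0,"claw":0},{"dx":0,"dy":0,"dz":-0.4,"wx":0,"wy":0,"wz":0,"claw":0},{"dx":0,"dy":0,"dz":-0.4,"wx":0,"wy":0,"wz":0,"claw":0},{"dx":0,"dy":0,"dz":0,"wx":0,"wy":0,"wz":0,"claw":0}]' 40 ; python3 st.py
```

```text
clock: 23.52
position: [0.5139, 0.214, 0.1623]
tool_rot: [-3.141, 0.524, -3.033]
force: [-0.9, -0.9, -3.1]
grip_width: 0.0256
finger_force: 39.9
rel mm [  0.15  -0.05 -10.3 ] F [ 2.4 -0.8  2.2] 23.525
```

```bash
python3 -m handwheel '[{"dx":0,"dy":0,"dz":-0.6,"wx":0,"wy":0,"wz":0,"claw":0},{"dx":0,"dy":0,"dz":-0.7,"wx":0,"wy":0,"wz":0,"claw":0},{"dx":0,"dy":0,"dz":-0.7,"wx":0,"wy":0,"wz":0,"claw":0},{"dx":0,"dy":0,"dz":-0.7,"wx":0,"wy":0,"wz":0,"claw":0},{"dx":0,"dy":0,"dz":-0.7,"wx":0,"wy":0,"wz":0,"claw":0},{"dx":0,"dy":0,"dz":-0.7,"wx":0,"wy":0,"wz":0,"claw":0}]'; python3 st.py;  python3 -m handwheel '[{"dx":0,"dy":0,"dz":-0.7,"wx":0,"wy":0,"wz":0,"claw":0},{"dx":0,"dy":0,"dz":-0.8,"wx":0,"wy":0,"wz":0,"claw":0},{"dx":0,"dy":0,"dz":-1,"wx":0,"wy":0,"wz":0,"claw":0},{"dx":0,"dy":0,"dz":-1.5,"wx":0,"wy":0,"wz":0,"claw":0},{"dx":0,"dy":0,"dz":-2,"wx":0,"wy":0,"wz":0,"claw":0},{"dx":0,"dy":0,"dz":0,"wx":0,"wy":0,"wz":0,"claw":0}]'; python3 st.py
python3 - <<'E'
from h import *
print(monitor.observe()["qpos"].round(3))
C={n:cam(optics.grab_frame(n)) for n in("top","side")}
f=lambda im,x,y,w=66,h=75:cv2.resize(im[y:y+h,x:x+w],(396,450),interpolation=cv2.INTER_CUBIC)
cv2.imwrite("pics/m7.png",np.hstack([f(C["top"]["im"],150,175),f(C["side"]["im"],205,180)]))
E
```

```text
clock: 24.28
position: [0.4935, 0.2117, 0.1977]
tool_rot: [-3.141, 0.523, -3.033]
force: [-0.5, 0.4, -4.7]
grip_width: 0.0258
finger_force: 39.8
rel mm [  0.25  -0.17 -51.18] F [2.7 0.4 3.8] 24.275
clock: 25.02
position: [0.464, 0.2086, 0.2505]
tool_rot: [-3.141, 0.525, -3.033]
force: [0.1, -0.4, -4.1]
grip_width: 0.0258
finger_force: 40.0
rel mm [-6.500e-01 -4.000e-02 -1.117e+02] F [ 2.  -0.4  3.6] 25.025
[-0.499  0.138 -0.255  2.266  0.865  0.45   0.198]
```

View pics/m7.png

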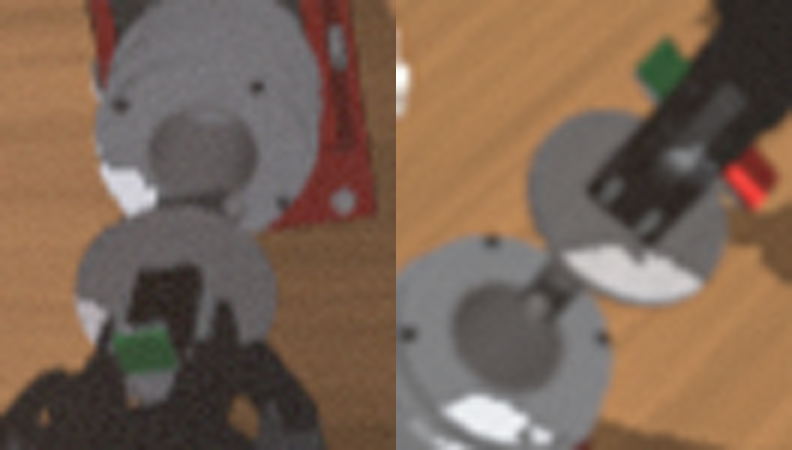

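The gauge is clear of the bore, still locked (green end up at (660,65)), and undisturbed in the grip. I'll go back to the stand, undoing the tilt and half turn.

Run:
```python
from h import *
z=lambda a:Ro.from_euler("z",a)
a=plan(np.array([.5,.06,.28]),Rt(.14,.26)*z(np.pi+1.2),8)
b=plan(np.array([.525,-.1,.28]),Rt(.205,0)*z(np.pi+2.4),8,*a)
```

```text
n 8 w/row [0.0183 0.0298 0.1454] clock 25.125
[-0.4  -1.89 -0.21]
[-0.67 -1.82 -0.19]
[-0.92 -1.71 -0.18]
[-1.15 -1.56 -0.18]
[-1.36 -1.38 -0.19]
[-1.54 -1.17 -0.21]
[-1.69 -0.94 -0.24]
[-1.8  -0.69 -0.28]
n 8 w/row [ 0.0336 -0.0067  0.141 ] clock 25.125
[-1.9  -0.71  0.01]
[-1.98 -0.43  0.04]
[-2.02 -0.15  0.06]
[-2.02  0.14  0.08]
[-1.98  0.42  0.08]
[-1.9   0.7   0.07]
[-1.78  0.96  0.06]
[-1.63  1.21  0.03]
```

```bash
python3 -m handwheel '[{"dx":-0.4,"dy":-1.9,"dz":-0.2,"wx":0.018,"wy":0.03,"wz":0.145,"claw":0},{"dx":-0.7,"dy":-1.8,"dz":-0.2,"wx":0.018,"wy":0.03,"wz":0.145,"claw":0},{"dx":-0.9,"dy":-1.7,"dz":-0.2,"wx":0.018,"wy":0.03,"wz":0.145,"claw":0},{"dx":-1.15,"dy":-1.6,"dz":-0.2,"wx":0.018,"wy":0.03,"wz":0.145,"claw":0},{"dx":-1.4,"dy":-1.4,"dz":-0.2,"wx":0.018,"wy":0.03,"wz":0.145,"claw":0},{"dx":-1.5,"dy":-1.2,"dz":-0.2,"wx":0.018,"wy":0.03,"wz":0.145,"claw":0},{"dx":-1.7,"dy":-0.9,"dz":-0.25,"wx":0.018,"wy":0.03,"wz":0.145,"claw":0},{"dx":-1.8,"dy":-0.7,"dz":-0.3,"wx":0.018,"wy":0.03,"wz":0.145,"claw":0}]'
python3 - <<'E'
from h import *
print(monitor.observe()["qpos"].round(3))
z=lambda a:Ro.from_euler("z",a)
b=plan(np.array([.525,-.1,.28]),Rt(.205,0)*z(np.pi+2.4),8)
E
```

```text
clock: 26.12
position: [0.5001, 0.0587, 0.2799]
tool_rot: [2.9, 0.091, 2.07]
force: [0.4, 0.3, -4.2]
grip_width: 0.0257
finger_force: 40.1
[-0.158  0.146 -0.105  2.052  0.069  0.689  0.202]
n 8 w/row [ 0.0333 -0.0069  0.1409] clock 26.125
[-1.88 -0.7   0.  ]
[-1.96 -0.42  0.04]
[-2.   -0.14  0.06]
[-2.    0.14  0.07]
[-1.96  0.42  0.08]
[-1.88  0.7   0.07]
[-1.76  0.96  0.06]
[-1.61  1.2   0.03]
```

```bash
python3 -m handwheel '[{"dx":-1.9,"dy":-0.7,"dz":0,"wx":0.033,"wy":-0.007,"wz":0.141,"claw":0},{"dx":-2.0,"dy":-0.4,"dz":0,"wx":0.033,"wy":-0.007,"wz":0.141,"claw":0},{"dx":-2.0,"dy":-0.15,"dz":0.05,"wx":0.033,"wy":-0.007,"wz":0.141,"claw":0},{"dx":-2.0,"dy":0.15,"dz":0.05,"wx":0.033,"wy":-0.007,"wz":0.141,"claw":0},{"dx":-2.0,"dy":0.4,"dz":0.1,"wx":0.033,"wy":-0.007,"wz":0.141,"claw":0},{"dx":-1.9,"dy":0.7,"dz":0.1,"wx":0.033,"wy":-0.007,"wz":0.141,"claw":0},{"dx":-1.8,"dy":0.95,"dz":0.05,"wx":0.033,"wy":-0.007,"wz":0.141,"claw":0},{"dx":-1.6,"dy":1.2,"dz":0,"wx":0.033,"wy":-0.007,"wz":0.141,"claw":0}]'
python3 - <<'E'
from h import *
print(monitor.observe()["qpos"].round(3))
z=lambda a:Ro.from_euler("z",a)
b=plan(GO+[0,0,.165],Rt(.205),7)
E
```

```text
clock: 27.12
position: [0.5255, -0.1013, 0.2805]
tool_rot: [3.139, 0.002, 0.946]
force: [0.9, -0.1, -3.8]
grip_width: 0.0256
finger_force: 40.0
[-0.052  0.328  0.168  1.786 -0.059  1.031 -0.487]
n 7 w/row [5.000e-04 1.000e-04 1.058e-01] clock 27.125
[-1.39  1.09  0.3 ]
[-1.27  1.23  0.3 ]
[-1.13  1.36  0.3 ]
[-0.98  1.47  0.3 ]
[-0.82  1.57  0.3 ]
[-0.65  1.65  0.29]
[-0.47  1.71  0.29]
```

```bash
python3 -m handwheel '[{"dx":-1.4,"dy":1.1,"dz":0.2,"wx":0,"wy":0,"wz":0.106,"claw":0},{"dx":-1.3,"dy":1.2,"dz":0.2,"wx":0,"wy":0,"wz":0.106,"claw":0},{"dx":-1.1,"dy":1.35,"dz":0.2,"wx":0,"wy":0,"wz":0.106,"claw":0},{"dx":-1.0,"dy":1.5,"dz":0.2,"wx":0,"wy":0,"wz":0.106,"claw":0},{"dx":-0.8,"dy":1.6,"dz":0.2,"wx":0,"wy":0,"wz":0.106,"claw":0},{"dx":-0.65,"dy":1.65,"dz":0.2,"wx":0,"wy":0,"wz":0.106,"claw":0},{"dx":-0.5,"dy":1.7,"dz":0.2,"wx":0,"wy":0,"wz":0.106,"claw":0},{"dx":0,"dy":0,"dz":0,"wx":0,"wy":0,"wz":0,"claw":0}]';  python3 -m handwheel '[{"dx":0,"dy":0,"dz":0,"wx":0,"wy":0,"wz":0,"claw":0}]' >/dev/null
python3 - <<'E'
from h import *
s=monitor.observe(); print(s["qpos"].round(3))
# stored original grasp pose
b=plan(np.array([.5309,-.2248,.1112]),Ro.from_euler("xyz",[3.141,-.001,.206]),1)
# stand check: red/green pads in hand not needed; prong centreline from top picture
C=cam(optics.grab_frame("top"))
E
```

```text
clock: 28.12
position: [0.5304, -0.2259, 0.2665]
tool_rot: [3.138, -0.001, 0.206]
force: [0.0, 0.1, -4.6]
grip_width: 0.0258
finger_force: 40.3
[ 0.039  0.425  0.358  1.708 -0.168  1.036 -0.908]
n 1 w/row [ 0.0018 -0.0014  0.0047] clock 28.25
[-0.06  0.06 15.59]
```

```bash
python3 -m handwheel '[{"dx":-0.06,"dy":0.06,"dz":2,"wx":0.002,"wy":-0.001,"wz":0.005,"claw":0},{"dx":0,"dy":0,"dz":3,"wx":0,"wy":0,"wz":0,"claw":0},{"dx":0,"dy":0,"dz":2,"wx":0,"wy":0,"wz":0,"claw":0},{"dx":0,"dy":0,"dz":0,"wx":0,"wy":0,"wz":0,"claw":0},{"dx":0,"dy":0,"dz":0,"wx":0,"wy":0,"wz":0,"claw":0}]'
python3 - <<'E'
from h import *
b=plan(np.array([.5309,-.2248,.1112]),Ro.from_euler("xyz",[3.141,-.001,.206]),1)
C={n:cam(optics.grab_frame(n)) for n in("top","side")}
f=lambda im,x,y,w=66,h=75:cv2.resize(im[y:y+h,x:x+w],(396,450),interpolation=cv2.INTER_CUBIC)
cv2.imwrite("pics/m8.png",np.hstack([f(C["top"]["im"],308,160),f(C["side"]["im"],278,115)]))
for k,bx in(("red",(296,112,20,20)),("green",(312,112,18,18))):
    l,s,ce,ff=blob(C["side"]["im"],*bx,k)
    if len(s)>1: i=1+s[1:,4].argmax(); print(k,ff(ce[i]).round(1),s[i,4]/64)
s,p,R=now(); o=p-[0,0,.0162]
for k,v in(("red",(.022,.0645)),("green",(-.022,.077))): print(k,proj(C["side"],o+Ro.from_euler("z",.206).apply([v[0],0,v[1]])).round(1))
E
```

```text
clock: 28.92
position: [0.5312, -0.2248, 0.1987]
tool_rot: [3.141, -0.004, 0.205]
force: [-0.1, 0.0, -3.7]
grip_width: 0.0257
finger_force: 40.2
n 1 w/row [ 0.0001 -0.0028 -0.0013] clock 28.925
[-0.06 -0.01  8.75]
red [297.2 124.8] 17.625
green [323.3 118.3] 23.59375
red [[307.8 118. ]]
green [[322.8 117.5]]
```

```bash
python3 -m handwheel '[{"dx":-0.05,"dy":0,"dz":1.5,"wx":0,"wy":0,"wz":0,"claw":0},{"dx":0,"dy":0,"dz":1.5,"wx":0,"wy":0,"wz":0,"claw":0},{"dx":0,"dy":0,"dz":1.5,"wx":0,"wy":0,"wz":0,"claw":0},{"dx":0,"dy":0,"dz":1.5,"wx":0,"wy":0,"wz":0,"claw":0},{"dx":0,"dy":0,"dz":1.2,"wx":0,"wy":0,"wz":0,"claw":0},{"dx":0,"dy":0,"dz":0.8,"wx":0,"wy":0,"wz":0,"claw":0},{"dx":0,"dy":0,"dz":0.3,"wx":0,"wy":0,"wz":0,"claw":0},{"dx":0,"dy":0,"dz":0,"wx":0,"wy":0,"wz":0,"claw":0}]'
python3 - <<'E'
from h import *
b=plan(np.array([.5309,-.2248,.1112]),Ro.from_euler("xyz",[3.141,-.001,.206]),1)
E
```

```text
clock: 30.02
position: [0.5306, -0.225, 0.1149]
tool_rot: [3.141, -0.003, 0.204]
force: [-0.6, -0.4, -4.2]
grip_width: 0.0259
finger_force: 40.4
n 1 w/row [-0.0004 -0.0021 -0.002 ] clock 30.025
[ 0.03 -0.01  0.37]
```

```bash
python3 -m handwheel '[{"dx":0,"dy":0,"dz":0.2,"wx":0,"wy":0,"wz":0,"claw":0},{"dx":0,"dy":0,"dz":0,"wx":0,"wy":0,"wz":0,"claw":0}]'; python3 -m handwheel '[{"dx":0,"dy":0,"dz":0.1,"wx":0,"wy":0,"wz":0,"claw":0},{"dx":0,"dy":0,"dz":0,"wx":0,"wy":0,"wz":0,"claw":0}]'
```

```text
clock: 30.28
position: [0.5306, -0.2249, 0.113]
tool_rot: [3.141, -0.003, 0.204]
force: [-0.2, -0.6, -4.6]
grip_width: 0.0254
finger_force: 40.4
clock: 30.52
position: [0.5306, -0.2249, 0.1119]
tool_rot: [3.141, -0.003, 0.204]
force: [-0.6, -0.7, -3.8]
grip_width: 0.0256
finger_force: 40.4
```

```bash
python3 -m handwheel '[{"dx":0,"dy":0,"dz":0.1,"wx":0,"wy":0,"wz":0,"claw":0},{"dx":0,"dy":0,"dz":0,"wx":0,"wy":0,"wz":0,"claw":0}]'; python3 -m handwheel '[{"dx":0,"dy":0,"dz":0.07,"wx":0,"wy":0,"wz":0,"claw":0},{"dx":0,"dy":0,"dz":0,"wx":0,"wy":0,"wz":0,"claw":0}]'
```

```text
clock: 30.78
position: [0.5307, -0.2249, 0.1114]
tool_rot: [3.141, -0.004, 0.204]
force: [-2.1, 1.6, 6.9]
grip_width: 0.0255
finger_force: 41.9
clock: 31.02
position: [0.5308, -0.2249, 0.1114]
tool_rot: [3.142, -0.004, 0.204]
force: [-5.7, 3.6, 21.3]
grip_width: 0.0255
finger_force: 43.7
```

It's seated on the prongs. I'll relieve the press and open.

```bash
python3 -m handwheel '[{"dx":0,"dy":0,"dz":-0.08,"wx":0,"wy":0,"wz":0,"claw":0},{"dx":0,"dy":0,"dz":0,"wx":0,"wy":0,"wz":0,"claw":50},{"dx":0,"dy":0,"dz":0,"wx":0,"wy":0,"wz":0,"claw":50},{"dx":0,"dy":0,"dz":0,"wx":0,"wy":0,"wz":0,"claw":50},{"dx":0,"dy":0,"dz":0,"wx":0,"wy":0,"wz":0,"claw":50}]'; python3 -m handwheel '[{"dx":0,"dy":0,"dz":-1,"wx":0,"wy":0,"wz":0,"claw":50},{"dx":0,"dy":0,"dz":-2.5,"wx":0,"wy":0,"wz":0,"claw":50},{"dx":0,"dy":0,"dz":-4,"wx":0,"wy":0,"wz":0,"claw":50},{"dx":0,"dy":0,"dz":-5,"wx":0,"wy":0,"wz":0,"claw":50},{"dx":0,"dy":0,"dz":-5,"wx":0,"wy":0,"wz":0,"claw":50},{"dx":-4,"dy":0,"dz":-2,"wx":0,"wy":0,"wz":0,"claw":50},{"dx":-5,"dy":0,"dz":0,"wx":0,"wy":0,"wz":0,"claw":50},{"dx":0,"dy":0,"dz":0,"wx":0,"wy":0,"wz":0,"claw":50}]'
python3 - <<'E'
from h import *
C={n:cam(optics.grab_frame(n)) for n in("top","side")}
f=lambda im,x,y,w=66,h=50:cv2.resize(im[y:y+h,x:x+w],(396,300),interpolation=cv2.INTER_CUBIC)
a=np.hstack([f(C["top"]["im"],308,167),f(C["side"]["im"],278,137)])
b=np.hstack([cv2.resize(C[n]["im"],(396,297)) for n in C])
cv2.imwrite("pics/m9.png",np.vstack([a,b]))
for k,bx in(("red",(299,139,14,9)),("green",(314,139,14,10))):
    l,s,ce,ff=blob(C["side"]["im"],*bx,k); i=1+s[1:,4].argmax(); print(k,ff(ce[i]).round(2))
E
```

```text
clock: 31.65
position: [0.5306, -0.2249, 0.1109]
tool_rot: [3.141, -0.003, 0.204]
force: [-0.1, 0.3, -0.5]
grip_width: 0.0425
finger_force: 0.0
clock: 32.65
position: [0.4391, -0.2444, 0.3071]
tool_rot: [3.141, -0.005, 0.201]
force: [1.3, -0.1, 0.2]
grip_width: 0.0425
finger_force: 0.0
red [305.27 143.51]
green [320.49 143.98]
```

View pics/m9.png

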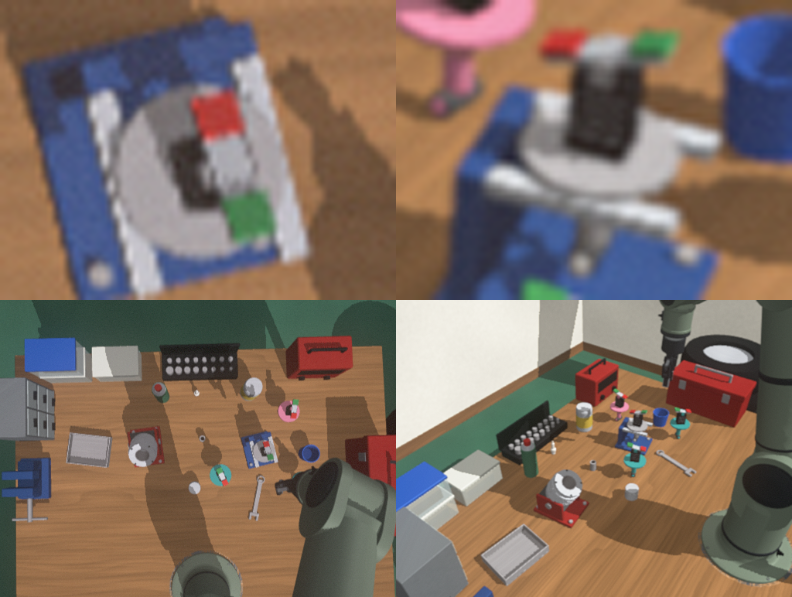

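The gauge hangs upright in the blue stand with its pads within half a pixel of their starting (locked) places: red (305.3,143.5), green (320.5,144.0). Nothing else has moved, so I'll hand it in.

```bash
python3 -c "
from workcell import job_done
print(job_done())"
```

```text
the job is handed in; nothing more can be done
None
```

I measured the bore, locked the gauge and hung it upright in the blue fork stand again, at about 33 s. The last pictures show it locked and nothing else moved, but I couldn't see whether the plungers kept their exact reading as I drew the gauge out.

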